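# Click the hook tube onto the drip stand

## Task

Get the small tabletop drip stand ready: slide the blue hook tube, the one with the square hole in its side, down over the stand's upright stub with its hole on the side of the red spring button, and push it right down onto the black shoulder so that the button clicks out through the hole. Let go and leave it standing there; leave the white tube, which has no hole, standing where it is.

Things in the scene. Friction and masses are not known exactly. Their poses are not given: they have to be found in the camera images.
- hook_tube_center (a point): Centre of the loose blue square tube, standing open end down: 40 x 40 mm, 96 mm high, this point 48 mm above its lower rim; 160 g. z up. Its -x side has the hole and, near the top, a steel hook (reaches 56 mm from the axis, 95 mm above the rim) and first faces the robot within 25 degrees. Grip across its flat +y and -y faces, about 20 to 30 mm above this point.
- tube_hole (a point): Centre of the hole in the blue tube's -x face: 20 x 20 mm, 34 mm above its lower rim, 20 mm from its axis. The bore is 32 x 32 mm and clear to 89 mm above the rim; the lowest 15 mm is a black collar, 54 x 54 mm outside, whose mouth flares to about 44 x 44 mm.
- plain_tube_center (a point): Centre (48 mm above the table) of the loose white square tube: same sizes and hook as the blue one but no hole. It must stay where it stands. The two tubes swap places from start to start.
- stand_seat (a point): Fixed drip stand with a grey foot 140 (x) x 110 (y) x 22 mm: centre of the top of its black 60 x 60 mm shoulder, 38 mm above the table, on the axis of the upright 26 x 26 mm square stub, which ends in a cone: 10 mm blunt tip 68 mm above this point. z up, button on the -x side. Tube on: axes parallel to these (within 10 degrees), rim on the shoulder, tube centre 48 mm above this point.
- button_tip (a point): Tip of the red domed spring button (14 mm across) on the stub's -x side, 34 mm above the shoulder; when out it stands 22 mm from the stub's axis. This side faces the robot within 25 degrees.
- button (a joint): Travel of the spring button, m: 0 = fully out, 0.011 = right in (1.5 N to start, 4.8 N at the end). The tube's flared mouth presses it in on the way down (some 5 N of downward push, more than the tube's weight); it springs out when the hole comes opposite.
Mind the look-alikes: they are no part of the job. Of the things like the part that bears stand_seat, leave any that is green; of the rest the larger one is meant.

How it is judged:
On the way:
1. the blue tube slides down over the stub and presses the spring button in (value of joint button above 0.0015 m and horizontal distance between hook_tube_center and stand_seat below 0.02 m and z of hook_tube_center in the frame of stand_seat below 0.098 m), for 0.02 s.
At the end, for the whole second after the job is handed in: The blue tube stands upright (7 degrees) on the stand, axis within 12 mm of the stub's, lower rim within 5 mm of the shoulder; the button is out again (under 3 mm pressed), its tip within 12 mm of the hole's centre. The white tube stands upright within 30 mm of its start (horizontal distance between hook_tube_center and stand_seat below 0.012 m and z of hook_tube_center in the frame of stand_seat below 0.053 m and angle between each of hook_tube_center, plain_tube_center's own z axis and vertical below 0.12 rad and value of joint button below 0.003 m and distance between tube_hole and button_tip below 0.012 m and velocity of joint button below 0.01 m/s and not (distance of plain_tube_center from where it was at the start of the episode above 0.03 m)); the robot touches nothing.
It fails at once if the white tube is moved more than 30 mm (distance of plain_tube_center from where it was at the start of the episode above 0.03 m).
It also fails if it takes over 38 s, if anything falls off the work surface, if the arm or the gripper's body presses on something with over 40 N, if the wrist force passes 120 N, or if a joint passes its speed limit or range.

## Robot

A 6-joint arm with a two-finger parallel gripper is mounted at the origin on the work surface; the furniture and walls round the work are solid. World frame = base frame: x ahead of the robot, y to its left, z up, the work surface at z = 0. Lengths are in m, angles in rad, forces in N, time in s.
With the tool pointing down it reaches from about 0.3 to 0.95 m from the base axis. Payload 3.1 kg.
Tool frame: the origin (TCP) lies on the mounting face of the last link; the fingertips stand 173 mm ahead of it and the grasp point (between the pads) lies 155 mm ahead of it; z points along the fingers, y is the line along which they close (so a half turn about z gives the same grasp; the last joint's range is limited). The gripper opens to 85 mm and grips with 20 to 120 N. Pads are 22 mm wide; open, the fingers measure 114 mm over their backs; the gripper's body (76 mm by 85 mm) begins 54 mm behind the grasp point. The pads swing forward as they close: fully open they stand 13 mm farther back than shut.
Start: joints at [-1.313, 0.308, 1.634, -0, 1.2, -0.07], TCP at [0.201, -0.592, 0.405] pointing down, gripper open.
Joint ranges: [-3.06, 3.06], [-0.79, 1.96], [0.05, 2.63], [-1.19, 4.34], [0.05, 2.64], [-2.94, 2.94]. Speed limits (rad/s): [2.79, 2.79, 3.14, 3.14, 3.14, 3.14].

## Interface

Orientations are given as a rotation vector (axis times angle).
In Python, from cell import get_state, eyes, order gives the robot as it stands. The module is installed in compiled form; this text tells all that it offers.
- The arm moves only by the shell command python3 -m inch 'ROWS' [FORCE]. ROWS is JSON, a list of rows, each a list of 3 entries, a list of its own where there are three numbers: the turn, a rotation vector about the world's x, y, z in rad, then the shift along the world's x, y, z in cm, then the gripper command: -1 is shut, 1 is fully open, values between are in proportion. In form: [[[wx, wy, wz], [dx, dy, dz], grip], ...]. A call has 1 to 12 rows; each row is the pose to reach, as a shift and turn from the pose commanded when the call began; what a row does not reach only later rows make up. A row lasts 1/8 s, in which the tool goes at most 62.5 mm and 10.7 degrees, less where a joint would pass 70% of its speed; a pose out of reach is approached as far as the arm can. A call with a gripper value outside its range is refused whole. The fingers move at their own pace and stop on an object; FORCE is the grip in N (left out, the last holds). Time passes only in rows, so rows that repeat a pose let the fingers close. It gives the time, the measured TCP pose, the force, the opening and the grip force at its end, in the units of the state.
- get_state(): the state, without advancing time (a new reading comes with each control period).
- eyes.read_camera(name): name is "scene" or "side" or "wrist"; returns a dict with "pixels" (420x560x3 uint8, red, green, blue), "fx", "fy", "cx", "cy" (pixels), "extrinsics" (4x4, takes a point from camera to world coordinates); the wrist camera has in their place "mount" (4x4, takes a point from camera to tool coordinates, whose origin is the TCP and whose axes are the flange's). Camera axes: x right, y down, z forward; pixel columns grow to the right and rows downward; lengths in m; the calibration is good to about 2 mm. A picture is of the moment at which its call begins: read the wrist's pose just before it. There is no depth.
- order.close_job(): hands the job in; it is judged then, once.
The state is a dict: "time_s": time; "q": joint angles; "joint_velocities": joint speeds; "effort": joint torques, N m; "tool_pos": TCP position; "eef_rot": TCP orientation; "wrist_force": force on the tool from outside, world axes, zero at the start; "wrist_torque": the same for the moment, N m; "finger_gap": opening from 0.0 (shut) to 1.0 (fully open); "gripper_force": force on a finger pad.
Only numpy, scipy, OpenCV 4.12 (cv2) and the standard library are available. Lean on these libraries where they do the work, as an engineer would, in place of code of your own. Each camera call takes 0.05 s, during which the arm holds its last target. There are 200 camera calls.

## Working session

There is one attempt and no reset: what is moved stays moved. The work goes in short steps, Python scripts to look and compute and a shell command to move; the robot and the scene stay as the last step left them, time stands still between calls to the robot, and variables do not carry over. Pictures are saved under pics/ and viewed, at most 10 in all, crops included, and the job is handed in when it is done.

```bash
mkdir -p pics
cat > h.py <<'E'
import numpy as np,cv2
from cell import get_state,eyes,order
from scipy.spatial.transform import Rotation as R
def shot(name,fn=None):
    s=get_state(); c=eyes.read_camera(name)
    if 'extrinsics' in c: T=np.array(c['extrinsics'])
    else:
        W=np.eye(4);W[:3,:3]=R.from_rotvec(s['eef_rot']).as_matrix();W[:3,3]=s['tool_pos'];T=W@np.array(c['mount'])
    c['T']=T
    c['bgr']=np.ascontiguousarray(c['pixels'][:,:,::-1])
    if fn: cv2.imwrite('pics/'+fn,c['bgr']); np.savez('pics/'+fn[:-4]+'.npz',T=T,k=[c['fx'],c['fy'],c['cx'],c['cy']])
    return c
def load(fn):
    d=np.load('pics/'+fn+'.npz'); k=d['k']
    return dict(T=d['T'],fx=k[0],fy=k[1],cx=k[2],cy=k[3],bgr=cv2.imread('pics/'+fn+'.png'))
def ray(c,u,v):
    d=c['T'][:3,:3]@np.array([(u-c['cx'])/c['fx'],(v-c['cy'])/c['fy'],1]); return c['T'][:3,3],d/np.linalg.norm(d)
def onz(c,u,v,z):
    o,d=ray(c,u,v); return o+d*(z-o[2])/d[2]
def proj(c,p):
    q=np.linalg.inv(c['T'])@np.append(p,1); return c['fx']*q[0]/q[2]+c['cx'],c['fy']*q[1]/q[2]+c['cy']
def tri(c1,p1,c2,p2):
    A=[];b=[]
    for c,p in((c1,p1),(c2,p2)):
        o,d=ray(c,*p);P=np.eye(3)-np.outer(d,d);A.append(P);b.append(P@o)
    return np.linalg.lstsq(np.vstack(A),np.hstack(b),rcond=None)[0]
E
python3 - <<'E'
from h import *
a=shot('scene','scene.png');b=shot('side','side.png');c=shot('wrist','wrist.png')
for x in(a,b): print(np.round(x['T'],3).tolist(),x['fx'],x['cx'])
s=get_state();print(s['tool_pos'],s['eef_rot'],s['wrist_force'],s['time_s']); print(np.round(c['mount'],3).tolist())
E
```

```text
[[-0.861, -0.346, 0.373, 0.168], [-0.509, 0.557, -0.657, 0.468], [0.02, -0.755, -0.655, 0.675], [0.0, 0.0, 0.0, 1.0]] 451.057023492047 282.9020569715601
[[0.935, -0.136, 0.328, 0.154], [-0.354, -0.423, 0.834, -0.972], [0.026, -0.896, -0.444, 0.537], [0.0, 0.0, 0.0, 1.0]] 463.74768956546075 283.2749506309585
[ 0.20111662 -0.59141875  0.40371119] [-3.09771239e+00 -5.12320605e-01  2.79257698e-04] [0.50182404 0.57443412 0.00739935] 0.15
[[0.0, -0.952, -0.306, 0.078], [1.0, 0.001, -0.001, 0.001], [0.002, -0.306, 0.952, 0.032], [0.0, 0.0, 0.0, 1.0]]
```

View pics/scene.png

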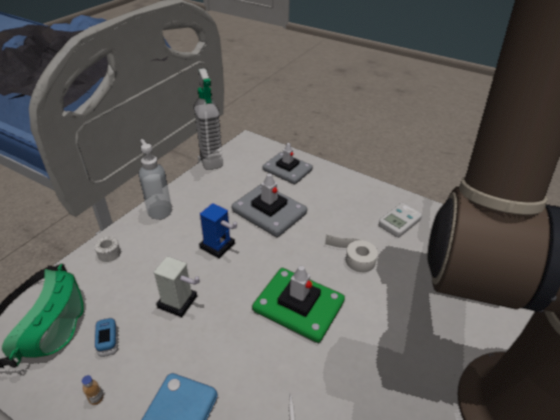

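View pics/side.png

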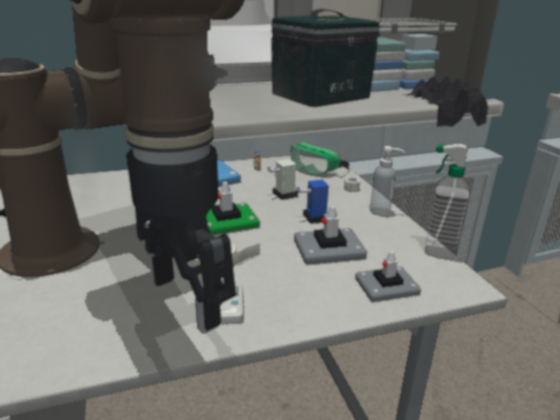

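Scene picture: the candidates for the stand are green (298,300), large grey (269,205) and small grey (288,163), so I choose the large grey one. The candidates for the tube are blue (215,230) and white (175,285). The blue booklet (180,400) and the blue meter (105,335) are unrelated. In the side view the grey stand is at (330,240) and the blue tube at (317,200).

Run:
```python
from h import *
a=load('scene');b=load('side')
for n,p,q in(('stand tip',(268,175),(331,211)),('small tip',(289,145),(391,255)),('green tip',(301,268),(226,186)),('blue topmid',(215,212),(317,183)),('white topmid',(173,265),(285,162))):
    print(n,tri(a,p,b,q).round(3))
def blob(c,box,lo,hi,z):
    x0,y0,x1,y1=box;h=cv2.cvtColor(c['bgr'],cv2.COLOR_BGR2HSV)
    m=np.zeros(h.shape[:2],np.uint8);m[y0:y1,x0:x1]=cv2.inRange(h,lo,hi)[y0:y1,x0:x1]
    M=cv2.moments(m,True);print(M['m00'],M['m10']/M['m00'],M['m01']/M['m00'])
    return M['m10']/M['m00'],M['m01']/M['m00']
p=blob(a,(190,190,245,260),(105,120,50),(130,255,255),0);q=blob(b,(300,170,335,220),(105,120,30),(130,255,255),0)
print('blue',tri(a,p,b,q).round(3))
r=((0,120,80),(10,255,255))
p=blob(a,(250,170,290,215),*r,0);q=blob(b,(315,205,345,240),*r,0);print('btn',tri(a,p,b,q).round(3))
i=np.hstack([cv2.resize(a['bgr'][130:330,140:340],(400,400),interpolation=3),cv2.resize(b['bgr'][150:310,265:425],(400,400),interpolation=3)])
cv2.imwrite('pics/crop1.png',i)
```

```text
stand tip [ 0.576 -0.187  0.098]
small tip [ 0.621 -0.35   0.073]
green tip [0.393 0.003 0.097]
blue topmid [ 0.608 -0.038  0.094]
white topmid [0.582 0.112 0.097]
948.0 214.2120253164557 226.3438818565401
593.0 317.20236087689716 198.41315345699832
blue [ 0.612 -0.038  0.053]
24.0 274.125 189.66666666666666
21.0 323.14285714285717 220.0
btn [ 0.559 -0.181  0.073]
```

View pics/crop1.png

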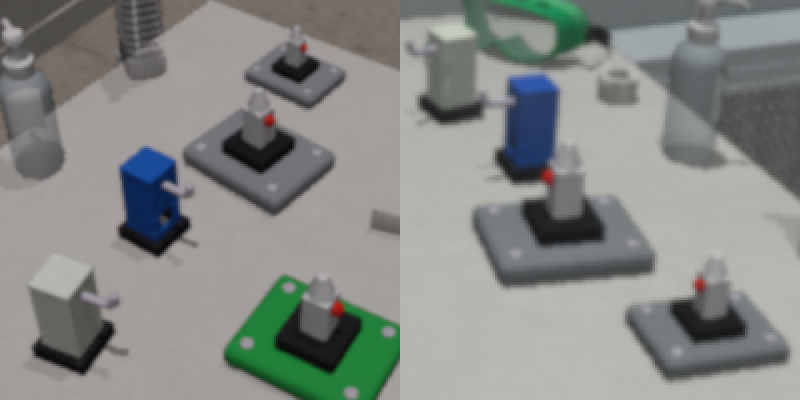

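The crop confirms the blue tube with the hole and the large grey stand with its red button facing the robot. I'll move above them for a near view.

```bash
python3 -m inch '[[[0,0,-0.33],[33,48,4],1],[[0,0,-0.33],[33,48,4],1],[[0,0,-0.33],[33,48,4],1],[[0,0,-0.33],[33,48,4],1],[[0,0,-0.33],[33,48,4],1],[[0,0,-0.33],[33,48,4],1],[[0,0,-0.33],[33,48,4],1],[[0,0,-0.33],[33,48,4],1],[[0,0,-0.33],[33,48,4],1],[[0,0,-0.33],[33,48,4],1],[[0,0,-0.33],[33,48,4],1],[[0,0,-0.33],[33,48,4],1]]'
python3 - <<'E'
from h import *
c=shot('wrist','w1.png');print(c['fx'],c['T'].round(3).tolist())
for n,p in(('tip',(.576,-.187,.106)),('bluetop',(.61,-.038,.096)),('whitetop',(.582,.112,.096))):print(n,proj(c,p))
s=get_state();print(s['tool_pos'],R.from_rotvec(s['eef_rot']).as_matrix().round(3))
E
```

```text
time_s: 1.65
tool_pos: [0.5307, -0.1122, 0.4442]
eef_rot: [3.141, -0.004, -0.002]
wrist_force: [-0.8, 0.0, 0.1]
finger_gap: 0.999
gripper_force: 0.0
295.26566102445986 [[-0.002, -0.951, -0.308, 0.609], [-1.0, 0.002, 0.002, -0.113], [-0.001, 0.308, -0.951, 0.413], [0.0, 0.0, 0.0, 1.0]]
tip (np.float64(356.37885395737504), np.float64(142.54001273557418))
bluetop (np.float64(210.36415074216634), np.float64(107.86761275472651))
whitetop (np.float64(69.60579537217066), np.float64(136.21006285767203))
[ 0.5305729  -0.11259936  0.44426076] [[ 1.    -0.003 -0.001]
 [-0.003 -1.    -0.   ]
 [-0.001  0.    -1.   ]]
```

View pics/w1.png

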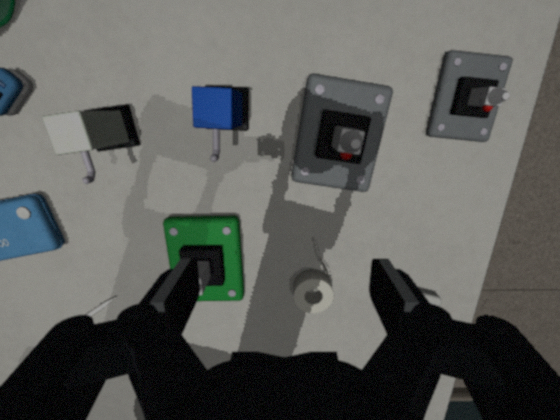

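Wrist view: blue tube top is at about (212,107) with its hook pointing down to (215,157). The large grey stand is at (345,132) with its button at (345,156). The white tube is at (67,133). Now I'll measure the centres and yaws.

Run:
```python
from h import *
c=load('w1');h=cv2.cvtColor(c['bgr'],cv2.COLOR_BGR2HSV)
def rect(name,m,z):
    cs=cv2.findContours(m,cv2.RETR_EXTERNAL,cv2.CHAIN_APPROX_NONE)[0];k=max(cs,key=cv2.contourArea)
    P=np.array([onz(c,u,v,z)[:2] for u,v in k[:,0]],np.float32)*1000
    r=cv2.minAreaRect(P);print(name,cv2.contourArea(k),r);return k
def sub(m,b):
    o=np.zeros_like(m);o[b[1]:b[3],b[0]:b[2]]=m[b[1]:b[3],b[0]:b[2]];return o
print('blue px',h[107,210],h[107,240],h[125,210])
for u,v in((305,150),(375,130),(300,110),(345,70),(400,150),(330,200)):print((u,v),h[v,u],end=' ')
print()
m=sub(cv2.inRange(h,(105,150,20),(130,255,255)),(180,70,260,140))
rect('blue all',m,.096)
for t in (90,110,130,150): rect(t,sub(cv2.inRange(h,(105,150,t),(130,255,255)),(180,70,260,140)),.096)
m=sub(((cv2.inRange(h,(0,0,0),(180,255,255))>0)&(c['bgr'].max(2)<108)).astype(np.uint8)*255,(290,65,400,195))
m=cv2.morphologyEx(m,cv2.MORPH_CLOSE,np.ones((9,9)))
for u,v in((320,85),(380,99),(361,181),(302,173)):print(onz(c,u,v,.022).round(3))
m=sub(cv2.inRange(h,(0,0,0),(180,255,40)),(300,95,385,175))
rect('shoulder',m,.038)
m=sub(cv2.inRange(h,(0,120,60),(10,255,255))|cv2.inRange(h,(170,120,60),(180,255,255)),(325,140,370,170))
M=cv2.moments(m,True);u,v=M['m10']/M['m00'],M['m01']/M['m00'];print('btn',u,v,onz(c,u,v,.072))
cv2.imwrite('pics/crop2.png',cv2.resize(c['bgr'][60:210,180:410],None,fx=3.4,fy=3.4,interpolation=3))
```

```text
blue px [109 194 138] [107 248  37] [109 179 124]
(305, 150) [80 14 56] (375, 130) [110  13  59] (300, 110) [10 11 69] (345, 70) [ 26  13 139] (400, 150) [ 23  14 143] (330, 200) [ 30  11 141] 
blue all 1873.5 ((610.209716796875, -45.0821647644043), (50.32784652709961, 40.30154037475586), 87.38134002685547)
90 1475.0 ((610.15771484375, -39.518646240234375), (39.00896453857422, 39.554603576660156), 86.72509765625)
110 1403.5 ((610.2516479492188, -39.018524169921875), (37.98032760620117, 38.234989166259766), 86.66548156738281)
130 1144.5 ((610.6380615234375, -38.71929931640625), (36.585697174072266, 35.75921630859375), 86.60587310791016)Traceback (most recent call last):
  File "<stdin>", line 14, in <module>
  File "<stdin>", line 4, in rect
ValueError: max() iterable argument is empty
```

Run:
```python
from h import *
c=load('w1');h=cv2.cvtColor(c['bgr'],cv2.COLOR_BGR2HSV)
def sub(m,b):
    o=np.zeros_like(m);o[b[1]:b[3],b[0]:b[2]]=m[b[1]:b[3],b[0]:b[2]];return o
def rect(name,m,z):
    k=max(cv2.findContours(m,cv2.RETR_EXTERNAL,cv2.CHAIN_APPROX_NONE)[0],key=cv2.contourArea)
    P=np.array([onz(c,u,v,z)[:2] for u,v in k[:,0]],np.float32)*1000
    print(name,cv2.contourArea(k),cv2.minAreaRect(P))
S=np.array([onz(c,u,v,.022)[:2] for u,v in((320,85),(380,99),(361,181),(302,173))]);print(S.round(3).tolist(),S.mean(0))
f=(S[0]+S[1]-S[2]-S[3]);print('yaw',np.degrees(np.arctan2(f[1],f[0])))
for t in(25,35): rect('shoulder',sub(cv2.inRange(h,(0,0,0),(180,255,t)),(300,95,385,175)),.038)
m=sub(cv2.inRange(h,(0,120,60),(10,255,255))|cv2.inRange(h,(170,120,60),(180,255,255)),(325,140,370,170))
M=cv2.moments(m,True);u,v=M['m10']/M['m00'],M['m01']/M['m00'];print('btn',u,v,onz(c,u,v,.072))
cv2.imwrite('pics/crop2.png',cv2.resize(c['bgr'][60:210,180:410],None,fx=3.4,fy=3.4,interpolation=3))
```

```text
[[0.637, -0.157], [0.62, -0.233], [0.515, -0.217], [0.527, -0.137]] [ 0.57473483 -0.18607011]
yaw -9.44744985512418
shoulder 2174.0 ((575.4138793945312, -184.5110626220703), (60.219730377197266, 58.08964538574219), 81.29705047607422)
shoulder 2286.0 ((575.243408203125, -184.27696228027344), (61.90597915649414, 59.21305465698242), 80.4217758178711)
btn 346.10869565217394 155.2173913043478 [ 0.55794657 -0.18441195  0.072     ]
```

View pics/crop2.png

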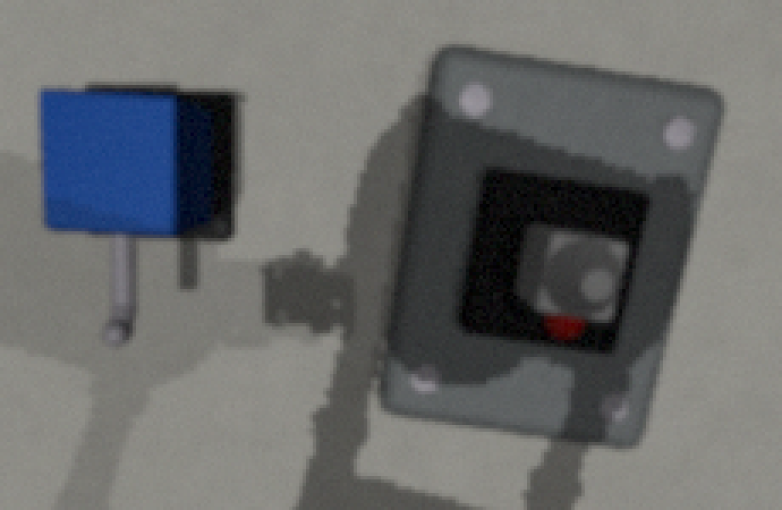

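Stand seat is at (0.575, -0.185), yaw about -9.3°. The blue tube is at (0.610, -0.0395), yaw about -3.3°, and the sizes agree with those given. I'll go over the tube, descend and grip.

```bash
python3 -m inch '[[[0,0,-0.055],[7.9,7.3,0],1],[[0,0,-0.055],[7.9,7.3,0],1],[[0,0,-0.055],[7.9,7.3,-6],1],[[0,0,-0.055],[7.9,7.3,-12],1],[[0,0,-0.055],[7.9,7.3,-16],1],[[0,0,-0.055],[7.9,7.3,-19],1],[[0,0,-0.055],[7.9,7.3,-21.6],1],[[0,0,-0.055],[7.9,7.3,-21.6],1],[[0,0,-0.055],[7.9,7.3,-21.6],1]]'
python3 - <<'E'
from h import *
c=shot('wrist','w2.png');print(c['T'].round(3).tolist())
E
```

```text
time_s: 2.82
tool_pos: [0.6105, -0.0397, 0.2296]
eef_rot: [3.14, -0.092, 0.002]
wrist_force: [0.4, 0.4, 0.2]
finger_gap: 1.001
gripper_force: 0.0
[[-0.058, -0.951, -0.305, 0.689], [-0.998, 0.055, 0.019, -0.045], [-0.001, 0.306, -0.952, 0.198], [0.0, 0.0, 0.0, 1.0]]
```

View pics/w2.png

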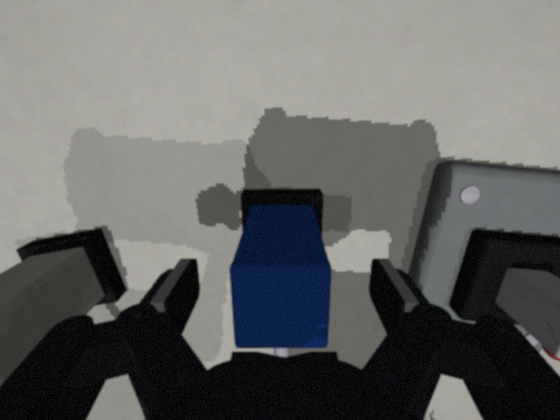

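The tube is centred between the open fingers and aligned with them (top at about (281,265)-(281,345)). I'll grip and lift.

```bash
python3 -m inch '[[[0,0,0],[0,0,0],-1],[[0,0,0],[0,0,0],-1],[[0,0,0],[0,0,0],-1],[[0,0,0],[0,0,0],-1],[[0,0,0],[0,0,0],-1],[[0,0,0],[0,0,0],-1],[[0,0,0],[0,0,4],-1],[[0,0,0],[0,0,9],-1],[[0,0,0],[0,0,14],-1],[[0,0,0],[0,0,15],-1],[[0,0,0],[0,0,15],-1]]' 60
```

```text
time_s: 4.25
tool_pos: [0.6099, -0.0387, 0.378]
eef_rot: [-3.14, 0.09, 0.001]
wrist_force: [-0.0, -0.2, -2.4]
finger_gap: 0.469
gripper_force: 61.0
```

```bash
python3 -m inch '[[[0,0,-0.05],[-1.5,-6,0],-1],[[0,0,-0.106],[-3.0,-12,0],-1],[[0,0,-0.106],[-3.5,-14.6,0],-1],[[0,0,-0.106],[-3.5,-14.6,-2],-1],[[0,0,-0.106],[-3.5,-14.6,-2],-1],[[0,0,-0.106],[-3.5,-14.6,-2],-1]]'
python3 - <<'E'
from h import *
a=shot('scene','s3.png');b=shot('side','d3.png');w=shot('wrist','w3.png')
i=np.hstack([cv2.resize(a['bgr'][80:280,170:370],(400,400),interpolation=3),cv2.resize(b['bgr'][110:290,240:420],(400,400),interpolation=3)])
cv2.imwrite('pics/crop3.png',i)
E
```

```text
time_s: 5.0
tool_pos: [0.575, -0.1834, 0.3569]
eef_rot: [-3.13, 0.254, 0.005]
wrist_force: [-0.0, -0.5, -1.5]
finger_gap: 0.468
gripper_force: 61.5
```

View pics/crop3.png

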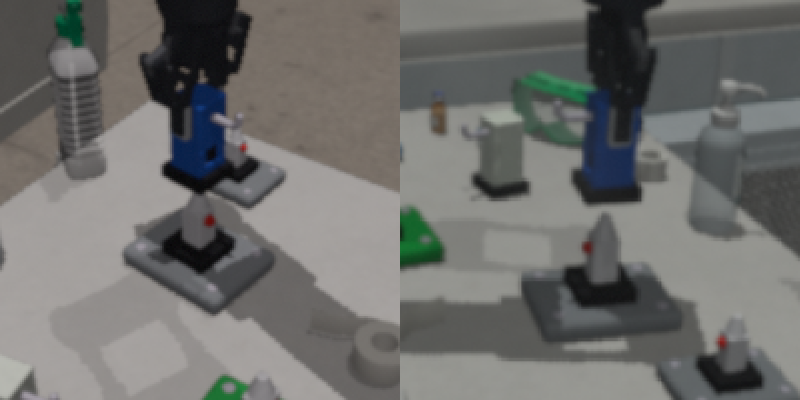

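The tube hangs squarely above the chosen stand, with its hole and hook on the button side. I'll correct y by -2 mm and lower it in stages, watching the force.

```bash
python3 -m inch '[[[0,0,0],[0,-0.2,-1],-1],[[0,0,0],[0,-0.2,-2],-1],[[0,0,0],[0,-0.2,-2.8],-1],[[0,0,0],[0,-0.2,-3.4],-1],[[0,0,0],[0,-0.2,-3.8],-1],[[0,0,0],[0,-0.2,-3.8],-1],[[0,0,0],[0,-0.2,-3.8],-1]]'
```

```text
time_s: 6.02
tool_pos: [0.5754, -0.1868, 0.321]
eef_rot: [3.131, -0.256, 0.001]
wrist_force: [0.9, 0.7, -2.1]
finger_gap: 0.471
gripper_force: 61.5
```

```bash
python3 -m inch '[[[0,0,0],[0,0,-0.5],-1],[[0,0,0],[0,0,-1],-1],[[0,0,0],[0,0,-1.5],-1],[[0,0,0],[0,0,-2],-1],[[0,0,0],[0,0,-2.4],-1],[[0,0,0],[0,0,-2.4],-1]]'
```

```text
time_s: 6.78
tool_pos: [0.5746, -0.1866, 0.2959]
eef_rot: [-3.131, 0.256, 0.004]
wrist_force: [-2.1, 0.3, -1.9]
finger_gap: 0.466
gripper_force: 61.5
```

```bash
python3 -m inch '[[[0,0,0],[0,0,-0.6],-1],[[0,0,0],[0,0,-1.2],-1],[[0,0,0],[0,0,-1.8],-1],[[0,0,0],[0,0,-2.3],-1],[[0,0,0],[0,0,-2.6],-1],[[0,0,0],[0,0,-2.8],-1],[[0,0,0],[0,0,-2.8],-1]]'
```

```text
time_s: 7.65
tool_pos: [0.5754, -0.1868, 0.2688]
eef_rot: [3.131, -0.256, 0.001]
wrist_force: [-0.0, -0.6, -1.6]
finger_gap: 0.466
gripper_force: 61.5
```

Side force has dropped back to zero, so the button has probably clicked out. There's no shoulder contact yet, so I'll press a little further.

```bash
python3 -m inch '[[[0,0,0],[0,0,-0.1],-1],[[0,0,0],[0,0,-0.2],-1],[[0,0,0],[0,0,-0.3],-1],[[0,0,0],[0,0,-0.3],-1]]'
python3 - <<'E'
from h import *
a=shot('scene','s4.png');b=shot('side','d4.png')
i=np.hstack([cv2.resize(a['bgr'][130:240,210:320],(400,400),interpolation=3),cv2.resize(b['bgr'][160:270,275:385],(400,400),interpolation=3)])
cv2.imwrite('pics/crop4.png',i)
E
```

```text
time_s: 8.15
tool_pos: [0.5758, -0.1868, 0.2677]
eef_rot: [3.131, -0.256, 0.003]
wrist_force: [-1.6, 1.2, 6.0]
finger_gap: 0.466
gripper_force: 61.6
```

View pics/crop4.png

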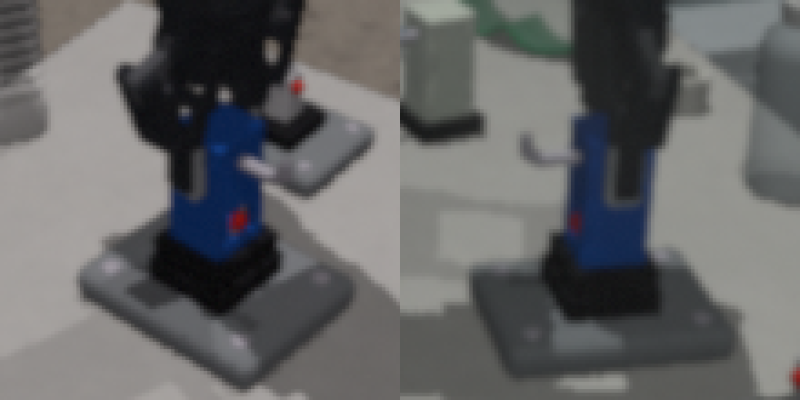

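The red button shows through the hole in both views, at crop (240,218) and (575,222). The collar rests on the shoulder with about 8 N of contact force. I'll release and retreat.

```bash
python3 -m inch '[[[0,0,0],[0,0,0.1],1],[[0,0,0],[0,0,0.1],1],[[0,0,0],[0,0,0.1],1],[[0,0,0],[0,0,0.1],1],[[0,0,0],[0,0,0.1],1],[[0,0,0],[0,0,3],1],[[0,0,0],[0,0,8],1],[[0,0,0],[0,0,14],1],[[0,0,0],[0,0,18],1],[[0,0,0],[0,0,18],1],[[0,0,0],[0,0,18],1]]'
python3 - <<'E'
from h import *
a=shot('scene','s5.png');b=shot('side','d5.png')
i=np.hstack([cv2.resize(a['bgr'][140:340,140:340],(400,400),interpolation=3),cv2.resize(b['bgr'][160:270,275:385],(400,400),interpolation=3)])
cv2.imwrite('pics/crop5.png',i)
E
```

```text
time_s: 9.62
tool_pos: [0.5748, -0.1866, 0.4448]
eef_rot: [-3.131, 0.256, 0.002]
wrist_force: [0.0, -0.8, -1.0]
finger_gap: 0.997
gripper_force: 0.0
```

View pics/crop5.png

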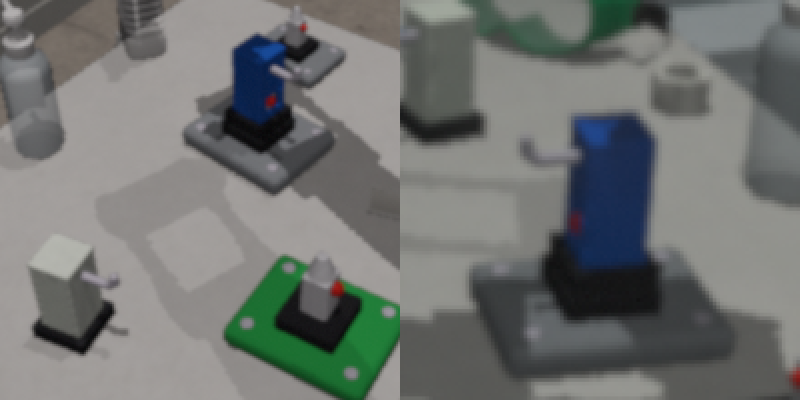

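The blue tube stands on the shoulder with the red button showing in the hole (crop (270,100)). The white tube is unmoved and the gripper is clear.

```bash
python3 -c "from cell import order; print(order.close_job())"
```

```text
the job is handed in; nothing more can be done
None
```

The job is handed in, though no verdict came back: in the last pictures the blue tube stands on the large grey stand's shoulder with the red button out through its hole, the white tube looks unmoved, and the gripper is clear, at about 9.6 s of the 38 s allowed.

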